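# Clamp the slab, find the marble urn by its weight and offer it up to its seat

### The job

First turn the clamp's T-bar clockwise until its shoe is tight on the marble slab, so that the slab cannot shift. Then lift each of the two look-alike urns in turn clear of the bench to feel which is the heavy marble copy, leave the light plaster model standing on the bench, and set the marble one upright on the middle of the slab's round seat, and keep hold of it there: finish with it resting on the seat and still firmly in your grip. Do not tip an urn over or push about the hand tools and the offcut that lie around.

Things in the scene. Friction and masses are not known exactly. Their poses are not given: they have to be found in the camera images.
- tbar (a point): middle of the T-bar on the bench clamp's upright screw: level steel bar 10 mm thick, ball ends (17 mm) 56 mm either side, through a screw head 27 mm thick (13 mm above and below the bar). x along the bar. About 160 mm above the bench; sinks with the screw. The clamp's arm and nut below end 125 mm above the bench, so shut fingers can push the bar all the way round
- screw (a joint): turn of the clamp screw, rad: 0 backed off, grows clockwise seen from above, which drives the shoe down 6 mm a turn. Starts between 2.5 and 5.5 and stays where it is left. The shoe meets the slab at about 8.4; the screw comes to a firm stop, tight, at about 9.4. It turns with about 3 N on the end of the bar
- shoe (a point): middle of the underside of the clamp's moving jaw, a round steel shoe 36 mm across that does not turn; z up. The slab's upper face is 52 mm above the bench
- seat (a point): middle of the round raised seat, 72 mm across, 5 mm high, near the end of the marble slab (200 x 84 x 40 mm, 1.8 kg) that lies loose on the clamp's iron bed, its other end under the shoe. The seat's face is 57 mm above the bench, about 130 mm from the screw's axis. x along the slab towards the screw, z up
- urn_a_mid (a point): one of two small white urns, alike in shape and look, standing on the bench: round, 90 mm high, foot 54 mm across, stem 25 mm, straight drum 54 mm across from 32 to 61 mm up (grip here), low lid, knob on top. One is the plaster model, the other its marble copy, about twice as heavy (both 0.1 to 0.5 kg); either may stand in either place. Point: on its axis, 45 mm above its underside; z along the axis
- urn_b_mid (a point): the other of two small white urns, alike in shape and look, standing on the bench: round, 90 mm high, foot 54 mm across, stem 25 mm, straight drum 54 mm across from 32 to 61 mm up (grip here), low lid, knob on top. One is the plaster model, the other its marble copy, about twice as heavy (both 0.1 to 0.5 kg); either may stand in either place. Point: on its axis, 45 mm above its underside; z along the axis
- chisel: point chisel, plain steel bar 200 x 16 mm, 15 mm high, lying between the urns' places; origin under its middle
- offcut: rough marble offcut about 60 x 45 mm, 40 mm high; origin under its middle
- rasp: flat rasp with a wooden handle, 300 mm long, 22 mm high, lying in front of the urns; origin under its middle
- brush: flat dust brush, 190 mm long, 18 mm high; origin under its ferrule
- square: flat steel square, arms 150 and 100 mm, 5 mm thick; origin near its corner
- hone: sharpening stone in a wooden tray, 210 x 75 mm, 30 mm high; origin under its middle

How it is judged:
On the way, in this order (a step that is already met when the one before it is completed fails the run):
1. the clamp's shoe is tight on the slab (contact force between spindle and slab above 15 N), for 0.2 s.
2. the light urn is lifted clear of the bench, the heavy one standing on it (((height (world z) of urn_a_mid above 0.06 m and contact force between the fingers and urn_a above 2 N and height (world z) of urn_b_mid between 0.039 and 0.051 m and angle between urn_b_mid's own z axis and vertical below 0.1 rad and linear speed of urn_b below 0.02 m/s and contact force between urn_b and anything else above 2.6 N) or (height (world z) of urn_b_mid above 0.06 m and contact force between the fingers and urn_b above 2 N and height (world z) of urn_a_mid between 0.039 and 0.051 m and angle between urn_a_mid's own z axis and vertical below 0.1 rad and linear speed of urn_a below 0.02 m/s and contact force between urn_a and anything else above 2.6 N))), for 0.2 s.
3. the heavy urn is lifted clear of the bench, the light one standing on it (((height (world z) of urn_a_mid above 0.06 m and contact force between the fingers and urn_a above 2 N and height (world z) of urn_b_mid between 0.039 and 0.051 m and angle between urn_b_mid's own z axis and vertical below 0.1 rad and linear speed of urn_b below 0.02 m/s and contact force between urn_b and anything else below 2.6 N) or (height (world z) of urn_b_mid above 0.06 m and contact force between the fingers and urn_b above 2 N and height (world z) of urn_a_mid between 0.039 and 0.051 m and angle between urn_a_mid's own z axis and vertical below 0.1 rad and linear speed of urn_a below 0.02 m/s and contact force between urn_a and anything else below 2.6 N))), for 0.2 s.
At the end, for the whole second after the job is handed in: shoe presses the slab with over 15 N; the light urn (under 2.6 N) at rest upright on the bench (0.1 rad, 6 mm); the heavy urn rests on the seat, touching it, within 8 mm of its middle, 4 mm in height and 0.1 rad of upright, still gripped with over 5 N (contact force between spindle and slab above 15 N and ((height (world z) of urn_b_mid between 0.039 and 0.051 m and angle between each of urn_b_mid, urn_a_mid's own z axis and vertical below 0.1 rad and linear speed of urn_b below 0.02 m/s and contact force between urn_b and anything else below 2.6 N and horizontal distance between urn_a_mid and seat below 0.008 m and z of urn_a_mid in the frame of seat between 0.041 and 0.049 m and contact force between urn_a and slab above 0.3 N and contact force between the fingers and urn_a above 5 N) or (height (world z) of urn_a_mid between 0.039 and 0.051 m and angle between each of urn_a_mid, urn_b_mid's own z axis and vertical below 0.1 rad and linear speed of urn_a below 0.02 m/s and contact force between urn_a and anything else below 2.6 N and horizontal distance between urn_b_mid and seat below 0.008 m and z of urn_b_mid in the frame of seat between 0.041 and 0.049 m and contact force between urn_b and slab above 0.3 N and contact force between the fingers and urn_b above 5 N))); the arm keeps its last pose, push and grip.
It fails at once if an urn is tipped over (angle between any of urn_a_mid, urn_b_mid's own z axis and vertical above 0.6 rad).
It fails at once if a hand tool or the offcut is pushed more than 30 mm (distance of any of chisel, offcut, rasp, brush, square, hone from where it was at the start of the episode above 0.03 m).
It also fails if it takes over 72 s, if anything falls off the work surface, if the arm or the gripper's body presses on something with over 40 N, if the wrist force passes 120 N, or if a joint passes its speed limit or range.

### The arm

A 6-joint arm with a two-finger parallel gripper is mounted at the origin on the work surface. World frame = base frame: x ahead of the robot, y to its left, z up, the work surface at z = 0. Lengths are in m, angles in rad, forces in N, time in s.
With the tool pointing down it reaches from about 0.25 to 0.775 m from the base axis. Payload 4 kg.
Tool frame: the origin (TCP) lies on the centre line of the jaws, within the pads' length; the fingertips stand 22 mm ahead of it and the grasp point (between the pads) lies 3 mm ahead of it; z points along the fingers, y is the line along which they close (so a half turn about z gives the same grasp; the last joint's range is limited). The gripper opens to 94 mm and grips with 3 to 60 N. Pads are 16 mm wide; open, the fingers measure 119 mm over their backs; the gripper's body (75 mm by 177 mm) begins 78 mm behind the grasp point.
Start: joints at [-1.306, 0.087, 1.371, -0, 1.684, -0.103], TCP at [0.198, -0.513, 0.228] pointing down, gripper open.
Joint ranges: [-3.1, 3.1], [-0.76, 2.03], [0.27, 2.55], [-1.08, 4.22], [0.17, 2.65], [-2.57, 2.57]. Speed limits (rad/s): [2.79, 2.79, 3.14, 3.14, 3.14, 3.14].

### API

Orientations are given as a unit quaternion [x, y, z, w].
In Python, from bench import ctrl, optics, order gives the robot as it stands.
- The arm moves only by the tool drive_tool, never from a script. Its argument "targets" is a list of rows, each a list of 3 entries, a list of its own where there are three numbers: the shift along the world's x, y, z each as a share of 150 mm, from -1 to 1, then the turn, a rotation vector about the world's x, y, z each as a share of pi rad, from -1 to 1, then the closure, from 0 (fully open) to 1 (shut). In form: [[[tx, ty, tz], [rx, ry, rz], grip], ...]. A call has 1 to 20 rows; each row is the pose to reach, as a shift and turn from the pose commanded when the call began, turning the shorter way round; what a row does not reach only later rows make up. A row lasts 1/10 s, in which the tool goes at most 50 mm and 8.59 degrees, less where a joint would pass 70% of its speed; a pose out of reach is approached as far as the arm can. A call with a number of a shift or a turn outside -1 to 1 is refused whole. A call with a gripper value outside its range is refused whole. The fingers move at their own pace and stop on an object; "grip_force" is the grip in N (left out, the last holds). Time passes only in rows, so rows that repeat a pose let the fingers close. It gives the time, the measured TCP pose, the force, the opening and the grip force at its end, in the units of the state.
- ctrl.state(): the state, without advancing time (a new reading comes with each control period).
- optics.read_camera(name): name is "scene" or "top"; returns the picture (384x512x3 uint8, blue, green, red); there is no depth.
- optics.get_calibration(name): a dict with "camera_matrix" (3x3 intrinsics, pixels), "dist" ([k1, k2, p1, p2, k3] as OpenCV has them; the pictures are not rectified), "eye" and "attitude" of the camera in the world. Camera axes: x right, y down, z forward; pixel columns grow to the right and rows downward; lengths in m; the calibration is good to about 2 mm. A picture is of the moment at which its call begins. get_calibration takes no time and is no camera call.
- order.sign_off(): hands the job in; it is judged then, once.
The state is a dict: "time": time; "joint_pos": joint angles; "joint_vel": joint speeds; "joint_efforts": joint torques, N m; "tool_pos": TCP position; "ee_rot": TCP orientation; "wrist_force": force on the tool from outside, world axes, zero at the start; "torque": the same for the moment, N m; "gripper_width": finger opening in m; "grip_force": force on a finger pad.
Only numpy, scipy, OpenCV 4.12 (cv2) and the standard library are available. Lean on these libraries where they do the work, as an engineer would, in place of code of your own. Each camera call takes 0.05 s, during which the arm holds its last target. There are 200 camera calls.

## Working session

There is one attempt and no reset: what is moved stays moved. The work goes in short steps, Python scripts to look and compute and a tool call to move; the robot and the scene stay as the last step left them, time stands still between calls to the robot, and variables do not carry over. Pictures are saved under pics/ and viewed, at most 10 in all, crops included, and the job is handed in when it is done.

Besides the shell and the picture viewer there is one more tool, called after "Call:" as name(argument=value, ...) on one line, values as JSON. drive_tool: Moves the arm, as the interface text tells. Its arguments: {"type":"object","properties":{"targets":{"type":"array","items":{"type":"array"}},"grip_force":{"type":"number"}},"required":["targets"]}

```bash
mkdir -p pics; python3 - <<'E'
from bench import ctrl, optics
import cv2
print(ctrl.state())
for n in("scene","top"):
    cv2.imwrite(f"pics/{n}0.png",optics.read_camera(n)); print(n,optics.get_calibration(n))
E
```

```text
{'time': 0.0, 'joint_pos': array([-1.30609843e+00,  8.79529294e-02,  1.37225597e+00, -2.62597642e-05,
        1.68357779e+00, -1.03123416e-01]), 'joint_vel': array([ 7.75970988e-04,  1.19630775e-05, -3.53940413e-04,  4.50460375e-04,
        2.16519927e-04,  1.86071531e-05]), 'joint_efforts': array([-2.93542238e-03, -3.40189326e+01, -3.02431619e+01,  7.15948013e-02,
        3.29794642e-02, -1.75500436e-04]), 'tool_pos': array([ 0.19761527, -0.51273753,  0.22630438]), 'ee_rot': array([ 9.83135724e-01,  1.82874122e-01, -1.01534217e-04, -1.09238718e-03]), 'wrist_force': array([ 0.61503194, -0.64808001, -0.77165827]), 'torque': array([-0.01045283, -0.01980045, -0.03937514]), 'grip_force': 0.0, 'gripper_width': 0.09379664361811792}
scene {'camera_matrix': array([[376.27412473,   0.        , 256.99908764],
       [  0.        , 376.27412473, 189.78208997],
       [  0.        ,   0.        ,   1.        ]]), 'dist': array([-0.10657102,  0.        ,  0.        ,  0.        ,  0.        ]), 'eye': array([ 1.20495783, -0.42584895,  0.94808022]), 'attitude': array([ 0.78729547,  0.4951571 , -0.20437867, -0.30531074])}
top {'camera_matrix': array([[435.87462748,   0.        , 255.8907799 ],
       [  0.        , 435.87462748, 185.84781094],
       [  0.        ,   0.        ,   1.        ]]), 'dist': array([-0.03114371,  0.        ,  0.        ,  0.        ,  0.        ]), 'eye': array([ 0.38303777, -0.10959897,  1.29721441]), 'attitude': array([-0.70342462,  0.70900627, -0.03304444,  0.0375763 ])}
```

View pics/scene0.png

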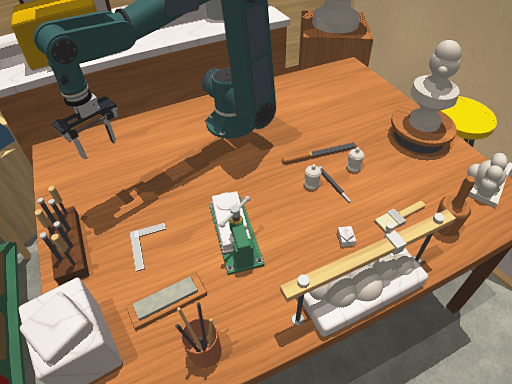

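View pics/top0.png

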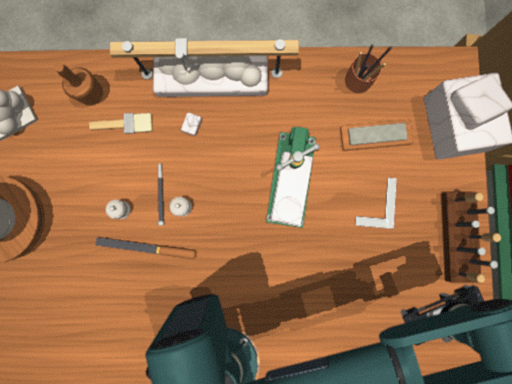

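```bash
cat > h.py <<'E'
import numpy as np, cv2
from scipy.spatial.transform import Rotation as R
from bench import ctrl, optics
def cal(n):
    c=optics.get_calibration(n); Rm=R.from_quat(c["attitude"]).as_matrix()
    return c["camera_matrix"],c["dist"],np.array(c["eye"]),Rm
def ray(n,uv):
    K,d,e,Rm=cal(n); p=cv2.undistortPoints(np.array([[uv]],float),K,d)[0,0]
    return e,Rm@np.array([p[0],p[1],1])
def at(n,uv,z):
    e,v=ray(n,uv); return e+v*(z-e[2])/v[2]
def proj(n,P):
    K,d,e,Rm=cal(n); r=cv2.Rodrigues(Rm.T)[0]
    return cv2.projectPoints(np.atleast_2d(np.array(P,float)),r,-Rm.T@e,K,d)[0][:,0]
def crop(im,x0,x1,y0,y1,s,contrast=False):
    c=im[y0:y1,x0:x1]
    if contrast: c=np.clip((c.astype(float)-150)*2.4,0,255).astype(np.uint8)
    return cv2.resize(c,None,fx=s,fy=s,interpolation=cv2.INTER_CUBIC)
E
python3 - <<'E'
from h import *
t=cv2.imread("pics/top0.png");s=cv2.imread("pics/scene0.png")
a=crop(t,260,325,120,235,5); b=crop(s,200,275,180,280,5)[:500]
c=np.zeros((575,700,3),np.uint8); c[:575,:325]=a; c[:500,325:700]=b
cv2.imwrite("pics/c1.png",c)
a=crop(t,95,200,150,260,3,True);b=crop(s,295,375,140,205,5)
c=np.zeros((330+0,315+400,3),np.uint8);c[:330,:315]=a;c[:325,315:]=b
cv2.imwrite("pics/c2.png",c)
E
```

```text
(no output)
```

View pics/c1.png

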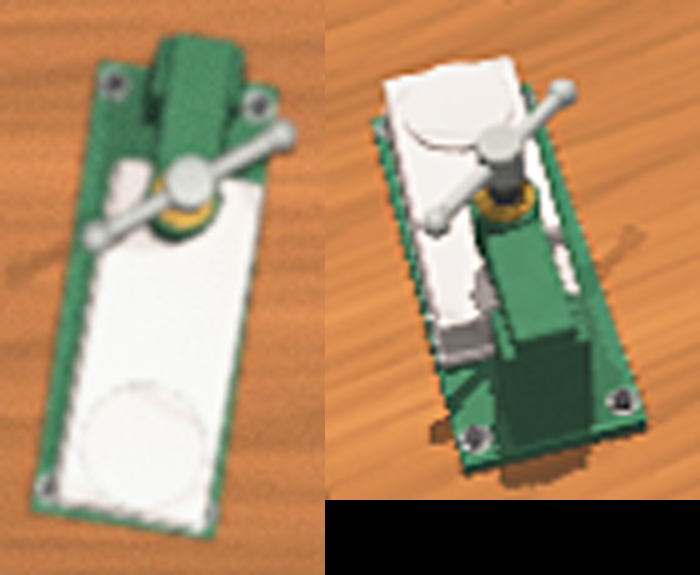

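View pics/c2.png

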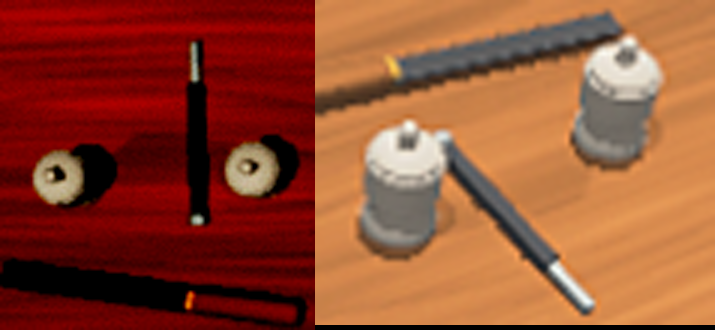

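Clamp: head at top crop (190,183), bar ends (286,133)/(96,236), seat centre (143,443); urns at top crop (58,177) and (252,168), chisel between them, rasp in front.

```bash
python3 - <<'E'
from h import *
np.set_printoptions(precision=4,suppress=True)
q=lambda x,y,ox,oy,s:((x+.5)/s-.5+ox,(y+.5)/s-.5+oy)
T=lambda x,y:q(x,y,260,120,5); S=lambda x,y:q(x-325,y,200,180,5)
def tri(a,b):
    e1,v1=ray("top",a);e2,v2=ray("scene",b);s=np.linalg.lstsq(np.c_[v1,-v2],e2-e1,rcond=None)[0]
    p,r=e1+v1*s[0],e2+v2*s[1]; return (p+r)/2,np.linalg.norm(p-r)
print("head",tri(T(190,183),S(500,142)),"endR",tri(T(286,133),S(563,92)),"endL",tri(T(96,236),S(436,219)))
for z in(.160,.173):print(z,at("top",T(190,183),z),at("scene",S(500,142),z))
print("ends",at("top",T(286,133),.16),at("top",T(96,236),.16))
print("seat",at("top",T(143,443),.057))
print("slab corners",[at("top",T(*p),.052)[:2] for p in[(58,503),(210,533),(268,183),(112,160)]])
U=lambda x,y:q(x,y,95,150,3);V=lambda x,y:q(x-315,y,295,140,5)
for n,d,k,s in(("L",(58,177),(55,174),(408,133)),("R",(252,168),(252,166),(628,45))):
    print(n,at("top",U(*d),.064),at("top",U(*k),.087),tri(U(*k),V(*s)))
print("chisel",[at("top",U(*p),.012)[:2] for p in[(195,45),(198,220)]])
print("rasp",[at("top",U(*p),.01)[:2] for p in[(5,270),(188,300)]])
E
```

```text
head (array([ 0.5733, -0.2125,  0.1691]), np.float64(0.0002204488142972011)) endR (array([ 0.5997, -0.2218,  0.2414]), np.float64(0.06958877155029461)) endL (array([ 0.5481, -0.2058,  0.0774]), np.float64(0.07991441586885141))
0.16 [ 0.5748 -0.2134  0.16  ] [ 0.566  -0.2099  0.16  ]
0.173 [ 0.5726 -0.2122  0.173 ] [ 0.5765 -0.2134  0.173 ]
ends [ 0.6012 -0.2647  0.16  ] [ 0.547  -0.1634  0.16  ]
seat [ 0.4427 -0.1935  0.057 ]
slab corners [array([ 0.4092, -0.1449]), array([ 0.3915, -0.2312]), array([ 0.5927, -0.2684]), array([ 0.6069, -0.1784])]
L [0.4448 0.302  0.064 ] [0.4465 0.2972 0.087 ] (array([0.4238, 0.2276, 0.0512]), np.float64(0.16151425629020863))
R [0.452  0.1174 0.064 ] [0.4526 0.1131 0.087 ] (array([0.4901, 0.1593, 0.1716]), np.float64(0.1472694747852987))
chisel [array([0.5779, 0.1851]), array([0.4042, 0.1797])]
rasp [array([0.3563, 0.3705]), array([0.3262, 0.189 ])]
```

Call:
drive_tool(targets=[[[0.3,0.3,0],[0,0,0],1],[[0.6,0.6,0],[0,0,0],1],[[1,1,0],[0,0,0],1],[[1,1,0],[0,0,0],1],[[1,1,0],[0,0,0],1]], grip_force=10)

```text
time: 0.6
tool_pos: [0.3502, -0.3598, 0.2272]
ee_rot: [0.983, 0.186, 0.001, -0.001]
wrist_force: [-1.3, -0.2, -0.4]
gripper_width: 0.0573
grip_force: 0.0
```

Call:
drive_tool(targets=[[[0.3,0.3,0],[0,0,0],1],[[0.6,0.6,0],[0,0,0],1],[[1,1,0],[0,0,0],1],[[1,1,0],[0,0,0],1],[[1,1,0],[0,0,0],1]])

```text
time: 1.1
tool_pos: [0.4998, -0.2103, 0.2267]
ee_rot: [0.983, 0.185, -0.0, -0.001]
wrist_force: [0.3, -0.4, -1.0]
gripper_width: 0.0174
grip_force: 0.0
```

Call:
drive_tool(targets=[[[0.227,0.1,0],[0,0,0],1],[[0.227,0.1,-0.2],[0,0,0],1],[[0.227,0.1,-0.42],[0,0,0],1],[[0.227,0.1,-0.42],[0,0,0],1],[[0.227,0.1,-0.42],[0,0,0],1]])

```text
time: 1.6
tool_pos: [0.531, -0.1991, 0.1641]
ee_rot: [0.983, 0.182, -0.001, -0.0]
wrist_force: [0.7, -0.6, 0.9]
gripper_width: 0.0006
grip_force: 0.0
```

```bash
python3 - <<'E'
from h import *
np.set_printoptions(precision=3,suppress=True)
st=ctrl.state();print(st)
c=np.array([.5735,-.213]);s=np.array([.532,-.198]);n=16
for a in np.arange(160,-201,-18):
    p=c+.043*np.array([np.cos(np.radians(a)),np.sin(np.radians(a))]);print(a,np.round((p-s)/.15,2))
E
```

```text
{'time': 1.6, 'joint_pos': array([-0.458,  0.147,  1.43 , -0.001,  1.566,  0.746]), 'joint_vel': array([ 0.   , -0.029, -0.054,  0.004, -0.001,  0.002]), 'joint_efforts': array([  0.132, -34.413, -28.228,   0.063,   0.008,  -0.005]), 'tool_pos': array([ 0.531, -0.199,  0.164]), 'ee_rot': array([ 0.983,  0.182, -0.001, -0.   ]), 'wrist_force': array([ 0.67 , -0.574,  0.869]), 'torque': array([-0.012, -0.026, -0.02 ]), 'grip_force': 0.0, 'gripper_width': 0.0005520761521002933}
160 [ 0.01 -0.  ]
142 [0.05 0.08]
124 [0.12 0.14]
106 [0.2  0.18]
88 [0.29 0.19]
70 [0.37 0.17]
52 [0.45 0.13]
34 [0.51 0.06]
16 [ 0.55 -0.02]
-2 [ 0.56 -0.11]
-20 [ 0.55 -0.2 ]
-38 [ 0.5  -0.28]
-56 [ 0.44 -0.34]
-74 [ 0.36 -0.38]
-92 [ 0.27 -0.39]
-110 [ 0.18 -0.37]
-128 [ 0.1  -0.33]
-146 [ 0.04 -0.26]
-164 [ 0.   -0.18]
-182 [-0.01 -0.09]
-200 [ 0.01 -0.  ]
```

Call:
drive_tool(targets=[[[0.05,0.08,-0.42],[0,0,0],1],[[0.05,0.08,0],[0,0,0],1]])

```text
time: 1.8
tool_pos: [0.5135, -0.1748, 0.131]
ee_rot: [0.983, 0.182, -0.029, -0.02]
wrist_force: [-5.8, 3.3, -11.2]
gripper_width: 0.0005
grip_force: 0.0
```

Call:
drive_tool(targets=[[[0,0,0],[0,0,0],1],[[0,0,0],[0,0,0],1]])

```text
time: 2.0
tool_pos: [0.5417, -0.1885, 0.1695]
ee_rot: [0.983, 0.182, 0.004, 0.004]
wrist_force: [-0.3, -1.6, 0.0]
gripper_width: 0.0006
grip_force: 0.3
```

```bash
python3 - <<'E'
from h import *
print(ctrl.state()['tool_pos'],ctrl.state()['wrist_force'])
t=optics.read_camera("top");s=optics.read_camera("scene")
a=crop(t,255,330,110,235,4); b=crop(s,190,280,160,280,4)
c=np.zeros((500,660,3),np.uint8); c[:500,:300]=a; c[:480,300:]=b
cv2.imwrite("pics/c3.png",c)
E
```

```text
[ 0.5417434  -0.1884865   0.16948378] [-0.26228967 -1.624719    0.03380525]
```

View pics/c3.png

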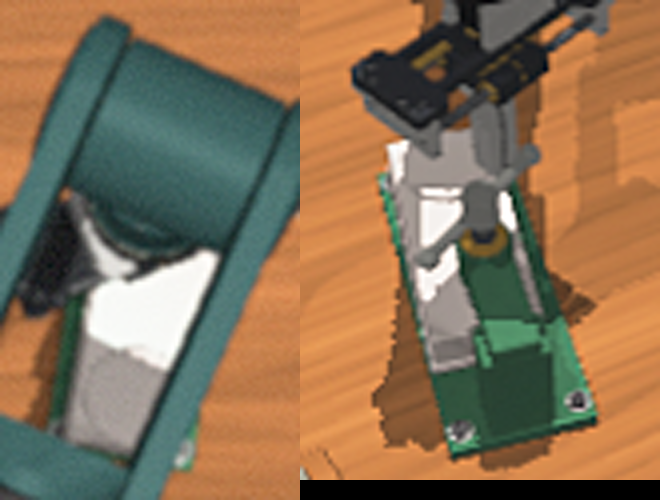

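The finger stands behind the bar's far end on the side it should, slab still in place. Pushing round.

Call:
drive_tool(targets=[[[0,0,-0.03],[0,0,0],1],[[0.07,0.06,-0.03],[0,0,0],1],[[0.15,0.1,-0.03],[0,0,0],1],[[0.24,0.11,-0.03],[0,0,0],1],[[0.32,0.09,-0.03],[0,0,0],1],[[0.4,0.05,-0.03],[0,0,0],1],[[0.46,-0.02,-0.03],[0,0,0],1],[[0.5,-0.1,-0.03],[0,0,0],1],[[0.51,-0.19,-0.03],[0,0,0],1],[[0.5,-0.28,-0.03],[0,0,0],1]])

```text
time: 3.1
tool_pos: [0.616, -0.2271, 0.1601]
ee_rot: [0.983, 0.184, 0.001, -0.001]
wrist_force: [0.3, 3.5, -0.0]
gripper_width: 0.0006
grip_force: 1.7
```

Call:
drive_tool(targets=[[[-0.05,-0.08,0],[0,0,0],1],[[-0.11,-0.14,0],[0,0,0],1],[[-0.19,-0.18,0],[0,0,0],1],[[-0.28,-0.19,0],[0,0,0],1],[[-0.37,-0.17,0],[0,0,0],1],[[-0.45,-0.13,0],[0,0,0],1],[[-0.51,-0.06,0],[0,0,0],1],[[-0.55,0.02,0],[0,0,0],1],[[-0.56,0.11,0],[0,0,0],1],[[-0.54,0.2,0],[0,0,0],1]])

```text
time: 4.1
tool_pos: [0.5362, -0.2249, 0.1631]
ee_rot: [0.984, 0.177, 0.002, 0.03]
wrist_force: [7.2, -73.6, -18.3]
gripper_width: 0.0004
grip_force: 35.6
```

Call:
drive_tool(targets=[[[0,-0.1,0],[0,0,0],1],[[0.02,-0.26,0],[0,0,0],1],[[0.06,-0.33,0],[0,0,0],1],[[0.06,-0.33,0],[0,0,0],1]])

```text
time: 4.5
tool_pos: [0.5437, -0.2559, 0.1627]
ee_rot: [0.984, 0.18, 0.002, 0.007]
wrist_force: [3.5, -10.2, -0.1]
gripper_width: 0.0004
grip_force: 5.4
```

Call:
drive_tool(targets=[[[-0.04,0.07,0],[0,0,0],1],[[-0.06,0.15,0],[0,0,0],1],[[-0.07,0.2,0],[0,0,0],1],[[-0.07,0.22,0],[0,0,0],1],[[-0.07,0.24,0],[0,0,0],1],[[-0.07,0.25,0],[0,0,0],1]])

```text
time: 5.1
tool_pos: [0.5337, -0.2274, 0.1628]
ee_rot: [0.984, 0.178, 0.002, 0.018]
wrist_force: [6.8, -33.7, -7.6]
gripper_width: 0.0005
grip_force: 16.2
```

Call:
drive_tool(targets=[[[0,-0.1,0],[0,0,0],1],[[0,-0.25,0],[0,0,0],1],[[0,-0.25,0.3],[0,0,0],1],[[0,-0.25,0.6],[0,0,0],1],[[-0.3,0,0.7],[0,0,0],0.1],[[-0.6,0.4,0.7],[0,0,0.1],0.1],[[-0.6,0.7,0.7],[0,0,0.15],0.1],[[-0.6,1,0.7],[0,0,0.2],0.1],[[-0.6,1,0.7],[0,0,0.25],0.1],[[-0.6,1,0.7],[0,0,0.3],0.1]])

```text
time: 6.1
tool_pos: [0.4412, -0.0593, 0.2667]
ee_rot: [0.846, 0.534, 0.001, 0.002]
wrist_force: [0.3, -0.5, -0.2]
gripper_width: 0.0447
grip_force: 0.0
```

Call:
drive_tool(targets=[[[0,0.3,0],[0,0,0.03],0.1],[[0,0.6,0],[0,0,0.08],0.1],[[0,1,0],[0,0,0.08],0.1],[[0,1,0],[0,0,0.08],0.1],[[0,1,0],[0,0,0.08],0.1]])

```text
time: 6.6
tool_pos: [0.4419, 0.0899, 0.2658]
ee_rot: [0.774, 0.633, 0.0, 0.001]
wrist_force: [-0.3, -0.2, -0.2]
gripper_width: 0.0832
grip_force: 0.0
```

```bash
python3 - <<'E'
from h import *
print(ctrl.state())
t=optics.read_camera("top");s=optics.read_camera("scene")
cv2.imwrite("pics/top4.png",t);cv2.imwrite("pics/scene4.png",s)
a=crop(t,255,330,120,235,5); b=crop(s,200,280,180,280,5)
c=np.zeros((575,775,3),np.uint8); c[:575,:375]=a; c[:500,375:]=b
cv2.imwrite("pics/c4.png",c)
E
```

```text
{'time': 6.6, 'joint_pos': array([ 0.07620096, -0.14112057,  1.51838368, -0.00192352,  1.76195772,
        0.27550067]), 'joint_vel': array([-0.05073761,  0.00160047,  0.00329985, -0.01318293,  0.00344455,
       -0.01549477]), 'joint_efforts': array([ 1.18123267e+00, -2.43777609e+01, -3.04282343e+01,  2.61369562e-01,
       -2.27224873e-02,  1.14938670e-01]), 'tool_pos': array([0.44190278, 0.08988104, 0.26580819]), 'ee_rot': array([7.74060917e-01, 6.33109311e-01, 4.31882298e-04, 1.45293895e-03]), 'wrist_force': array([-0.26484751, -0.22900865, -0.2135677 ]), 'torque': array([-0.07324454, -0.07271062,  0.01209143]), 'grip_force': 0.0, 'gripper_width': 0.0832035446093312}
```

View pics/c4.png

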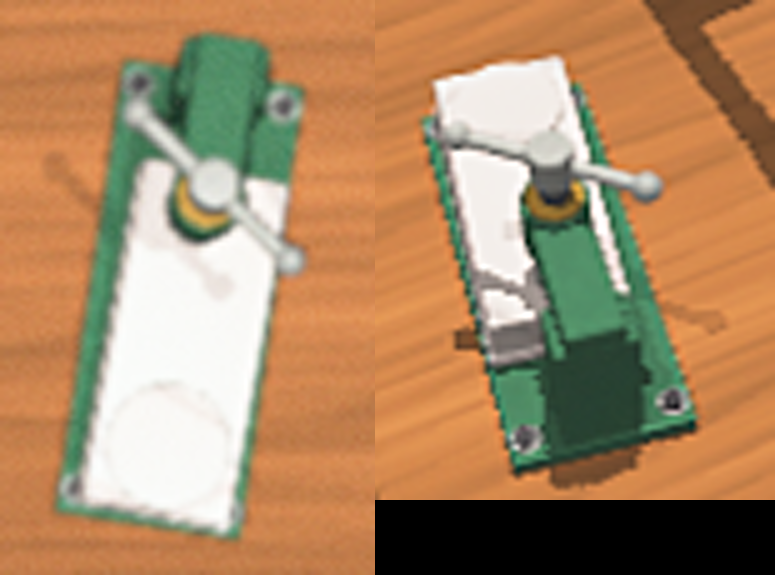

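Top view: the bar now lies with ends at (134,112)/(292,260), i.e. it sprang back about 50° from the stop after I let go quickly. I'll push it to the stop again and release slowly, to see how it settles.

Call:
drive_tool(targets=[[[0.3,-0.3,0],[0,0,0],1],[[0.6,-0.6,0],[0,0,0],1],[[0.87,-1,0],[0,0,0],1],[[0.87,-1,0],[0,0,0],1],[[0.87,-1,0],[0,0,0],1]])

```text
time: 7.2
tool_pos: [0.574, -0.0679, 0.2624]
ee_rot: [0.778, 0.629, -0.002, 0.0]
wrist_force: [0.5, 1.1, -0.9]
gripper_width: 0.0481
grip_force: 0.0
```

Call:
drive_tool(targets=[[[0,-0.3,0],[0,0,0],1],[[0,-0.6,0],[0,0,0],1],[[0,-0.73,0],[0,0,0],1],[[0,-0.73,0],[0,0,0],1],[[0,-0.73,-0.3],[0,0,0],1],[[0,-0.73,-0.5],[0,0,0],1],[[0,-0.73,-0.7],[0,0,0],1],[[0,-0.73,-0.7],[0,0,0],1],[[0,-0.73,-0.7],[0,0,0],1]])

```text
time: 8.1
tool_pos: [0.572, -0.1693, 0.1605]
ee_rot: [0.775, 0.632, -0.0, -0.0]
wrist_force: [0.6, -0.1, 0.7]
gripper_width: 0.0005
grip_force: 0.0
```

```bash
python3 - <<'E'
from h import *
st=ctrl.state();print(st['tool_pos'],st['wrist_force'],st['gripper_width'])
c=np.array([.5735,-.213]);s=st['tool_pos'][:2]
for a in range(90,-20,-10):
    p=c+.043*np.array([np.cos(np.radians(a)),np.sin(np.radians(a))]);print(a,np.round((p-s)/.15,2))
E
```

```text
[ 0.57196672 -0.1693373   0.16051724] [ 0.64924419 -0.10603702  0.65950652] 0.000539231683807424
90 [ 0.01 -0.  ]
80 [ 0.06 -0.01]
70 [ 0.11 -0.02]
60 [ 0.15 -0.04]
50 [ 0.19 -0.07]
40 [ 0.23 -0.11]
30 [ 0.26 -0.15]
20 [ 0.28 -0.19]
10 [ 0.29 -0.24]
0 [ 0.3  -0.29]
-10 [ 0.29 -0.34]
```

Call:
drive_tool(targets=[[[0.06,-0.01,0],[0,0,0],1],[[0.11,-0.02,0],[0,0,0],1],[[0.11,-0.02,0],[0,0,0],1]])

```text
time: 8.4
tool_pos: [0.5904, -0.1729, 0.1617]
ee_rot: [0.775, 0.632, 0.001, 0.001]
wrist_force: [-1.1, -0.1, 0.5]
gripper_width: 0.0006
grip_force: 0.2
```

Call:
drive_tool(targets=[[[0.04,-0.02,0],[0,0,0],1],[[0.08,-0.05,0],[0,0,0],1],[[0.08,-0.05,0],[0,0,0],1]])

```text
time: 8.7
tool_pos: [0.5991, -0.1786, 0.1603]
ee_rot: [0.775, 0.632, -0.001, -0.003]
wrist_force: [-6.7, 4.3, 3.0]
gripper_width: 0.0004
grip_force: 4.0
```

Call:
drive_tool(targets=[[[0.04,-0.04,0],[0,0,0],1],[[0.07,-0.08,0],[0,0,0],1],[[0.07,-0.08,0],[0,0,0],1]])

```text
time: 9.0
tool_pos: [0.6069, -0.1877, 0.1596]
ee_rot: [0.774, 0.633, -0.002, -0.008]
wrist_force: [-12.7, 11.1, 6.3]
gripper_width: 0.0005
grip_force: 7.3
```

Call:
drive_tool(targets=[[[0.02,-0.04,0],[0,0,0],1],[[0.04,-0.08,0],[0,0,0],1],[[0.04,-0.08,0],[0,0,0],1]])

```text
time: 9.3
tool_pos: [0.6124, -0.1961, 0.1591]
ee_rot: [0.773, 0.634, -0.0, -0.011]
wrist_force: [-13.6, 17.7, 6.7]
gripper_width: 0.0003
grip_force: 9.7
```

Call:
drive_tool(targets=[[[0.01,-0.05,0],[0,0,0],1],[[0.01,-0.08,0],[0,0,0],1],[[0.01,-0.08,0],[0,0,0],1],[[0.01,-0.08,0],[0,0,0],1]])

```text
time: 9.7
tool_pos: [0.6139, -0.2044, 0.1589]
ee_rot: [0.772, 0.635, 0.001, -0.014]
wrist_force: [-15.0, 25.7, 7.5]
gripper_width: 0.0003
grip_force: 11.8
```

Call:
drive_tool(targets=[[[0,0.02,0],[0,0,0],1],[[0,0.04,0],[0,0,0],1],[[-0.01,0.06,0],[0,0,0],1],[[-0.01,0.08,0],[0,0,0],1],[[-0.02,0.1,0],[0,0,0],1],[[-0.03,0.12,0],[0,0,0],1],[[-0.04,0.14,0],[0,0,0],1],[[-0.05,0.16,0],[0,0,0],1],[[-0.06,0.18,0],[0,0,0],1],[[-0.08,0.2,0],[0,0,0],1]])

```text
time: 10.7
tool_pos: [0.6074, -0.1811, 0.1594]
ee_rot: [0.773, 0.634, 0.003, -0.004]
wrist_force: [1.8, 10.3, -0.0]
gripper_width: 0.0004
grip_force: 4.3
```

Call:
drive_tool(targets=[[[-0.02,0.02,0],[0,0,0],1],[[-0.04,0.03,0],[0,0,0],1],[[-0.06,0.04,0],[0,0,0],1],[[-0.08,0.05,0],[0,0,0],1],[[-0.08,0.05,0],[0,0,0],1]])

```text
time: 11.2
tool_pos: [0.5948, -0.1763, 0.16]
ee_rot: [0.774, 0.633, 0.001, -0.002]
wrist_force: [-0.9, 5.2, -0.1]
gripper_width: 0.0007
grip_force: 2.6
```

Call:
drive_tool(targets=[[[-0.05,0.03,0],[0,0,0],1],[[-0.1,0.06,0],[0,0,0],1],[[-0.15,0.15,0],[0,0,0],1],[[-0.15,0.25,0.2],[0,0,0],1],[[-0.2,0.5,0.5],[0,0,0],0.5],[[-0.3,0.8,0.7],[0,0,0],0],[[-0.6,1,0.7],[0,0,0],0],[[-0.9,1,0.7],[0,0,0],0],[[-0.9,1,0.7],[0,0,0],0],[[-0.9,1,0.7],[0,0,0],0]])

```text
time: 12.2
tool_pos: [0.4588, -0.0282, 0.266]
ee_rot: [0.775, 0.633, 0.001, 0.001]
wrist_force: [0.3, -0.6, 0.6]
gripper_width: 0.0449
grip_force: 0.0
```

```bash
python3 - <<'E'
from h import *
print(ctrl.state()['tool_pos'])
t=optics.read_camera("top");s=optics.read_camera("scene")
cv2.imwrite("pics/top5.png",t);cv2.imwrite("pics/scene5.png",s)
a=crop(t,255,330,120,235,5); b=crop(s,200,280,180,280,5)
c=np.zeros((575,775,3),np.uint8); c[:575,:375]=a; c[:500,375:]=b
cv2.imwrite("pics/c5.png",c)
E
```

```text
[ 0.45876587 -0.02817444  0.26596786]
```

View pics/c5.png

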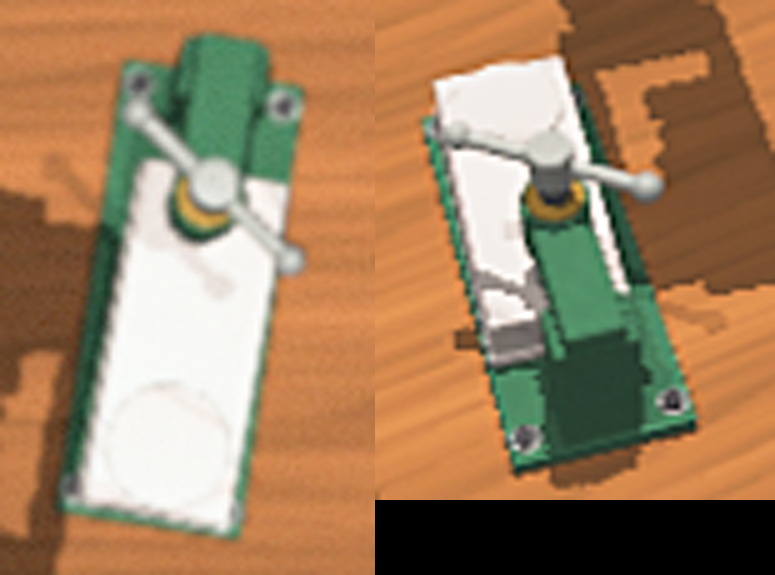

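The bar is back at exactly the same rest angle (ends (134,112)/(292,260)) after both a fast and a slow release, so it rests at its (slightly springy) stop; tight. Seat circle centre at crop (167,444). On to the urns.

```bash
python3 - <<'E'
from h import *
np.set_printoptions(precision=4,suppress=True)
q=lambda x,y,ox,oy,s:((x+.5)/s-.5+ox,(y+.5)/s-.5+oy)
def tri(a,b):
    e1,v1=ray("top",a);e2,v2=ray("scene",b);s=np.linalg.lstsq(np.c_[v1,-v2],e2-e1,rcond=None)[0]
    p,r=e1+v1*s[0],e2+v2*s[1]; return (p+r)/2,np.linalg.norm(p-r)
U=lambda x,y:q(x,y,95,150,3);V=lambda x,y:q(x-315,y,295,140,5)
for n,k,s in(("L",(55,174),(628,45)),("R",(252,166),(408,133))):
    print(n,tri(U(*k),V(*s)),at("top",U(*k),.087),at("scene",V(*s),.087))
s=q(167,443.5,255,120,5);print("seat",at("top",s,.057))
T=lambda x,y:q(x,y,255,120,5);S=lambda x,y:q(x-375,y,200,180,5)
print("ends",tri(T(134,112),S(455,133)),tri(T(292,260),S(648,185)))
# urn silhouettes in top: saturation threshold, sub-pixel centroid of lid disk
t=cv2.imread("pics/top0.png");hsv=cv2.cvtColor(t,cv2.COLOR_BGR2HSV)
m=((hsv[...,1]<70)&(hsv[...,2]>120)).astype(np.uint8)
for x0,x1 in((103,132),(167,195)):
    w=m[195:222,x0:x1];y,x=np.nonzero(w);print(len(x),x.min()+x0,x.max()+x0,y.min()+195,y.max()+195,x.mean()+x0,y.mean()+195)
# seat predicted outlines in scene at seat est for check
c=at("top",s,.057)
sc=cv2.imread("pics/scene5.png");im=crop(sc,205,265,180,230,10,False)
for cc in (c,):
    P=[cc+.036*np.array([np.cos(a),np.sin(a),0]) for a in np.linspace(0,6.28,60)]
    for p in proj("scene",P): cv2.circle(im,(int((p[0]+.5-205)*10),int((p[1]+.5-180)*10)),1,(0,0,255),-1)
cv2.imwrite("pics/c6.png",im)
E
```

```text
L (array([0.447 , 0.2978, 0.0891]), np.float64(0.002877855522991446)) [0.4465 0.2972 0.087 ] [0.4454 0.3012 0.087 ]
R (array([0.4533, 0.1147, 0.0863]), np.float64(0.003199661473715349)) [0.4526 0.1131 0.087 ] [0.4543 0.1159 0.087 ]
seat [ 0.4425 -0.193   0.057 ]
ends (array([ 0.5908, -0.217 ,  0.209 ]), np.float64(0.09999902423353799)) (array([ 0.5625, -0.2095,  0.1223]), np.float64(0.10815294522188508))
318 106 129 200 218 116.21383647798743 209.18553459119497
311 170 190 197 215 179.5305466237942 206.2733118971061
```

View pics/c6.png

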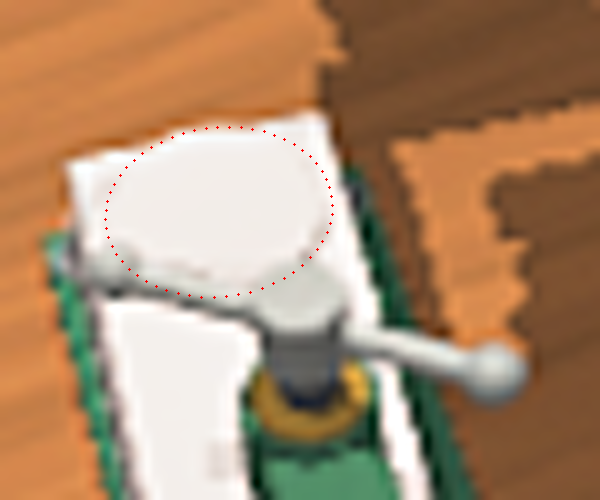

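Call:
drive_tool(targets=[[[-0.04,0.3,0],[0,0,0.03],0],[[-0.04,0.6,0],[0,0,0.06],0],[[-0.04,0.95,0],[0,0,0.06],0],[[-0.04,0.95,0],[0,0,0.06],0],[[-0.04,0.95,-0.3],[0,0,0.06],0],[[-0.04,0.95,-0.6],[0,0,0.06],0],[[-0.04,0.95,-0.8],[0,0,0.06],0],[[-0.04,0.95,-0.8],[0,0,0.06],0],[[-0.04,0.95,-0.8],[0,0,0.06],0]])

```text
time: 13.2
tool_pos: [0.4547, 0.113, 0.1451]
ee_rot: [0.712, 0.702, -0.0, -0.0]
wrist_force: [0.7, 0.4, 0.3]
gripper_width: 0.0939
grip_force: 0.0
```

```bash
python3 - <<'E'
from h import *
st=ctrl.state();print(st['tool_pos'],R.from_quat(st['ee_rot']).as_matrix()[:,1],st['gripper_width'])
E
```

```text
[0.45473019 0.11301192 0.1451275 ] [ 9.99893895e-01 -1.45525536e-02 -6.48954984e-04] 0.09389939730568939
```

Call:
drive_tool(targets=[[[-0.01,0.01,-0.25],[0,0,0],0],[[-0.01,0.01,-0.5],[0,0,0],0],[[-0.01,0.01,-0.64],[0,0,0],0],[[-0.01,0.01,-0.64],[0,0,0],0],[[-0.01,0.01,-0.64],[0,0,0],0.7],[[-0.01,0.01,-0.64],[0,0,0],0.7],[[-0.01,0.01,-0.64],[0,0,0],0.7],[[-0.01,0.01,-0.64],[0,0,0],0.7],[[-0.01,0.01,-0.64],[0,0,0],0.7],[[-0.01,0.01,-0.64],[0,0,0],0.7],[[-0.01,0.01,-0.64],[0,0,0],0.7],[[-0.01,0.01,-0.64],[0,0,0],0.7]], grip_force=25)

```text
time: 14.4
tool_pos: [0.4528, 0.1153, 0.0496]
ee_rot: [0.712, 0.702, 0.001, 0.0]
wrist_force: [0.3, 0.0, 4.0]
gripper_width: 0.0537
grip_force: 25.0
```

Call:
drive_tool(targets=[[[0,0,0.1],[0,0,0],0.7],[[0,0,0.2],[0,0,0],0.7],[[0,0,0.3],[0,0,0],0.7],[[0,0,0.3],[0,0,0],0.7],[[0,0,0.3],[0,0,0],0.7],[[0,0,0.3],[0,0,0],0.7],[[0,0,0.3],[0,0,0],0.7],[[0,0,0.3],[0,0,0],0.7]])

```text
time: 15.2
tool_pos: [0.4518, 0.1152, 0.0931]
ee_rot: [0.712, 0.702, -0.001, -0.0]
wrist_force: [-0.5, -0.1, -0.6]
gripper_width: 0.0537
grip_force: 25.0
```

Call:
drive_tool(targets=[[[0,0,0],[0,0,0],0.7]])

```text
time: 15.3
tool_pos: [0.4521, 0.1152, 0.0935]
ee_rot: [0.712, 0.702, -0.0, -0.0]
wrist_force: [-0.2, -0.4, -0.7]
gripper_width: 0.0537
grip_force: 25.0
```

```bash
python3 - <<'E'
from h import *
z=[]
for i in range(12): optics.read_camera("top"); s=ctrl.state(); z.append([s['wrist_force'][2],s['joint_efforts'][1],s['joint_efforts'][2]])
print(np.mean(z,0),np.std(z,0))
E
```

```text
[ -1.4007562  -27.74191052 -29.11625549] [0.4705634  0.01920018 0.02574892]
```

Reads about 1.4 N: likely the plaster one. Set it back and lift the other.

Call:
drive_tool(targets=[[[0,0,-0.12],[0,0,0],0.7],[[0,0,-0.2],[0,0,0],0.7],[[0,0,-0.26],[0,0,0],0.7],[[0,0,-0.3],[0,0,0],0.7],[[0,0,-0.3],[0,0,0],0.7],[[0,0,-0.3],[0,0,0],0.7],[[0,0,-0.3],[0,0,0],0.4],[[0,0,-0.3],[0,0,0],0],[[0,0,-0.3],[0,0,0],0],[[0,0,-0.3],[0,0,0],0],[[0,0,-0.3],[0,0,0],0],[[0,0,-0.3],[0,0,0],0],[[0,0,-0.1],[0,0,0],0],[[0,0,0.1],[0,0,0],0],[[0,0,0.4],[0,0,0],0],[[0,0,0.5],[0,0,0],0],[[0,0,0.5],[0,0,0],0]])

```text
time: 17.6
tool_pos: [0.4543, 0.1155, 0.1725]
ee_rot: [0.712, 0.702, 0.003, 0.002]
wrist_force: [0.9, 0.3, 0.3]
gripper_width: 0.0938
grip_force: 0.0
```

Call:
drive_tool(targets=[[[0,0.3,0],[0,0,0],0],[[0,0.6,0],[0,0,0],0],[[0,1,0],[0,0,0],0],[[0,1,0],[0,0,0],0],[[0,1,0],[0,0,0],0]])

```text
time: 18.1
tool_pos: [0.4512, 0.2662, 0.1668]
ee_rot: [0.711, 0.704, -0.002, -0.0]
wrist_force: [-0.0, -0.2, -0.0]
gripper_width: 0.094
grip_force: 0.0
```

Call:
drive_tool(targets=[[[-0.05,0.22,0],[0,0,0],0],[[-0.05,0.22,0],[0,0,0],0],[[-0.05,0.22,-0.25],[0,0,0],0],[[-0.05,0.22,-0.25],[0,0,0],0],[[-0.05,0.22,-0.25],[0,0,0],0]])

```text
time: 18.6
tool_pos: [0.4443, 0.2964, 0.1305]
ee_rot: [0.712, 0.702, -0.002, -0.0]
wrist_force: [0.0, 0.3, 0.6]
gripper_width: 0.0938
grip_force: 0.0
```

Call:
drive_tool(targets=[[[0,0.01,-0.25],[0,0,0],0],[[0,0.01,-0.45],[0,0,0],0],[[0,0.01,-0.54],[0,0,0],0],[[0,0.01,-0.54],[0,0,0],0],[[0,0.01,-0.54],[0,0,0],0.7],[[0,0.01,-0.54],[0,0,0],0.7],[[0,0.01,-0.54],[0,0,0],0.7],[[0,0.01,-0.54],[0,0,0],0.7],[[0,0.01,-0.54],[0,0,0],0.7],[[0,0.01,-0.54],[0,0,0],0.7],[[0,0.01,-0.54],[0,0,0],0.7],[[0,0.01,-0.54],[0,0,0],0.7]], grip_force=35)

```text
time: 19.8
tool_pos: [0.4458, 0.3, 0.0512]
ee_rot: [0.712, 0.702, 0.001, 0.001]
wrist_force: [2.2, 0.7, 1.2]
gripper_width: 0.0536
grip_force: 35.0
```

Call:
drive_tool(targets=[[[0,0,0.1],[0,0,0],0.7],[[0,0,0.2],[0,0,0],0.7],[[0,0,0.3],[0,0,0],0.7],[[0,0,0.3],[0,0,0],0.7],[[0,0,0.3],[0,0,0],0.7],[[0,0,0.3],[0,0,0],0.7],[[0,0,0.3],[0,0,0],0.7]])

```text
time: 20.5
tool_pos: [0.4438, 0.2993, 0.0939]
ee_rot: [0.712, 0.702, -0.002, -0.0]
wrist_force: [0.8, 0.1, -3.7]
gripper_width: 0.0537
grip_force: 35.0
```

```bash
python3 - <<'E'
from h import *
z=[]
for i in range(12): optics.read_camera("top"); s=ctrl.state(); z.append([s['wrist_force'][2],s['joint_efforts'][1],s['joint_efforts'][2]])
print(np.mean(z,0),np.std(z,0),s['tool_pos'],s['gripper_width'])
E
```

```text
[ -3.97349344 -35.85512847 -30.43603718] [0.32520868 0.0308769  0.04047758] [0.44484865 0.29978316 0.09557679] 0.0532991571272261
```

Second urn weighs about 4 N: the marble one. Carry it to the seat.

Call:
drive_tool(targets=[[[0,0,0.3],[0,0,0],0.7],[[0,0,0.7],[0,0,0],0.7],[[0,-0.2,0.7],[0,0,0],0.7],[[0,-0.5,0.7],[0,0,0],0.7],[[0,-0.8,0.7],[0,0,0],0.7],[[0,-1,0.7],[0,0,0],0.7],[[0,-1,0.7],[0,0,0],0.7]])

```text
time: 21.8
tool_pos: [0.4448, 0.1465, 0.2009]
ee_rot: [0.714, 0.701, -0.0, 0.001]
wrist_force: [0.1, 0.8, -3.9]
gripper_width: 0.0534
grip_force: 35.0
```

Call:
drive_tool(targets=[[[0,-0.2,0],[0,0,0],0.7],[[0,-0.4,0],[0,0,0],0.7],[[0,-0.6,0],[0,0,0],0.7],[[0,-0.8,0],[0,0,0],0.7],[[0,-1,0],[0,0,0],0.7],[[0,-1,0],[0,0,0],0.7]])

```text
time: 22.4
tool_pos: [0.445, -0.0026, 0.2006]
ee_rot: [0.713, 0.701, -0.0, 0.001]
wrist_force: [-1.0, 0.1, -3.9]
gripper_width: 0.0537
grip_force: 35.0
```

Call:
drive_tool(targets=[[[0,-0.2,0],[0,0,0],0.7],[[0,-0.4,0],[0,0,0],0.7],[[0,-0.6,0],[0,0,0],0.7],[[0,-0.8,0],[0,0,0],0.7],[[0,-1,0],[0,0,0],0.7],[[0,-1,0],[0,0,0],0.7]])

```text
time: 23.0
tool_pos: [0.4452, -0.1523, 0.2004]
ee_rot: [0.713, 0.701, -0.0, 0.0]
wrist_force: [-0.3, 0.3, -3.7]
gripper_width: 0.0538
grip_force: 35.0
```

Call:
drive_tool(targets=[[[-0.01,-0.2,0],[0,0,0],0.7],[[-0.01,-0.29,0],[0,0,0],0.7],[[-0.01,-0.29,0],[0,0,0],0.7],[[-0.01,-0.29,-0.2],[0,0,0],0.7],[[-0.01,-0.29,-0.4],[0,0,0],0.7],[[-0.01,-0.29,-0.5],[0,0,0],0.7],[[-0.01,-0.29,-0.5],[0,0,0],0.7],[[-0.01,-0.29,-0.5],[0,0,0],0.7],[[-0.01,-0.29,-0.5],[0,0,0],0.7]])

```text
time: 23.9
tool_pos: [0.4444, -0.1936, 0.1272]
ee_rot: [0.712, 0.703, 0.001, 0.001]
wrist_force: [-1.0, -0.4, -4.8]
gripper_width: 0.0536
grip_force: 35.0
```

```bash
python3 - <<'E'
from h import *
st=ctrl.state();print(st['tool_pos'],st['wrist_force'],st['gripper_width'],R.from_quat(st['ee_rot']).as_matrix()[:,2])
t=optics.read_camera("top");s=optics.read_camera("scene")
cv2.imwrite("pics/top7.png",t);cv2.imwrite("pics/scene7.png",s)
tp=st['tool_pos']; b=crop(s,195,275,150,250,6)
P=np.array([tp[0],tp[1],tp[2]-.003])
for dz,rad in((.015,.027),(-.046,.027)):
  for a in np.linspace(0,6.28,60):
    p=proj("scene",P+[rad*np.cos(a),rad*np.sin(a),dz])[0]; cv2.circle(b,(int((p[0]+.5-195)*6),int((p[1]+.5-150)*6)),1,(0,0,255),-1)
cv2.imwrite("pics/c7.png",b)
E
```

```text
[ 0.44442376 -0.19361819  0.12724616] [-0.95994753 -0.3718127  -4.77244931] 0.05363499037432174 [ 0.00290817 -0.00122202 -0.99999502]
```

View pics/c7.png

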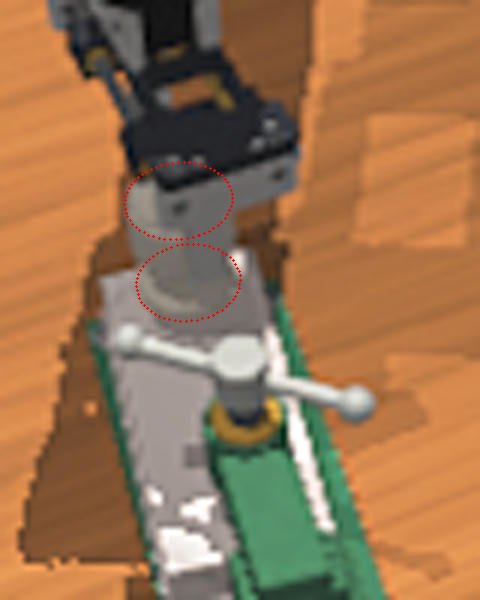

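The urn hangs upright over the seat, its outline within about 2 mm of the predicted rings; the clamp bar hasn't moved. Lowering.

Call:
drive_tool(targets=[[[-0.01,0,-0.06],[0,0,0],0.7],[[-0.01,0,-0.1],[0,0,0],0.7],[[-0.01,0,-0.11],[0,0,0],0.7],[[-0.01,0,-0.12],[0,0,0],0.7],[[-0.01,0,-0.12],[0,0,0],0.7],[[-0.01,0,-0.12],[0,0,0],0.7]])

```text
time: 24.6
tool_pos: [0.4416, -0.1937, 0.1082]
ee_rot: [0.712, 0.702, -0.0, -0.0]
wrist_force: [-3.1, 1.6, 3.3]
gripper_width: 0.0535
grip_force: 35.0
```

Call:
drive_tool(targets=[[[0,0,-0.01],[0,0,0],0.7],[[0,0,-0.015],[0,0,0],0.7],[[0,0,-0.015],[0,0,0],0.7],[[0,0,-0.015],[0,0,0],0.7]])

```text
time: 25.0
tool_pos: [0.4416, -0.1937, 0.1081]
ee_rot: [0.712, 0.702, -0.0, 0.0]
wrist_force: [-7.6, 4.7, 13.9]
gripper_width: 0.0534
grip_force: 35.0
```

Call:
drive_tool(targets=[[[0,0,0.01],[0,0,0],0.7],[[0,0,0.01],[0,0,0],0.7],[[0,0,0.01],[0,0,0],0.7],[[0,0,0.01],[0,0,0],0.7],[[0,0,0.01],[0,0,0],0.7]])

```text
time: 25.5
tool_pos: [0.4419, -0.1939, 0.1081]
ee_rot: [0.712, 0.702, 0.0, 0.0]
wrist_force: [-4.0, 2.2, 7.5]
gripper_width: 0.0534
grip_force: 35.0
```

```bash
python3 - <<'E'
from h import *
s=optics.read_camera("scene");t=optics.read_camera("top")
st=ctrl.state();print(st['tool_pos'],st['wrist_force'],st['torque'],R.from_quat(st['ee_rot']).as_matrix()[:,2])
b=crop(s,195,275,150,250,5)
for r in ((.4425,-.193,.057,.036,(255,0,0)),(.4425,-.193,.057,.027,(0,0,255)),):
  for a in np.linspace(0,6.28,60):
    p=proj("scene",np.array(r[:3])+[r[3]*np.cos(a),r[3]*np.sin(a),0])[0]; cv2.circle(b,(int((p[0]+.5-195)*5),int((p[1]+.5-150)*5)),1,r[4],-1)
c=np.zeros((500,400+390,3),np.uint8);c[:,:400]=b;u=crop(t,90,220,150,260,3);c[:330,400:]=u
cv2.imwrite("pics/c8.png",c)
E
```

```text
[ 0.44194057 -0.19389539  0.10816938] [-4.20805598  2.94937336  8.86181336] [4.42470027e-01 1.02553502e+00 5.48465477e-04] [ 6.28822598e-04 -6.09511637e-04 -9.99999617e-01]
```

View pics/c8.png

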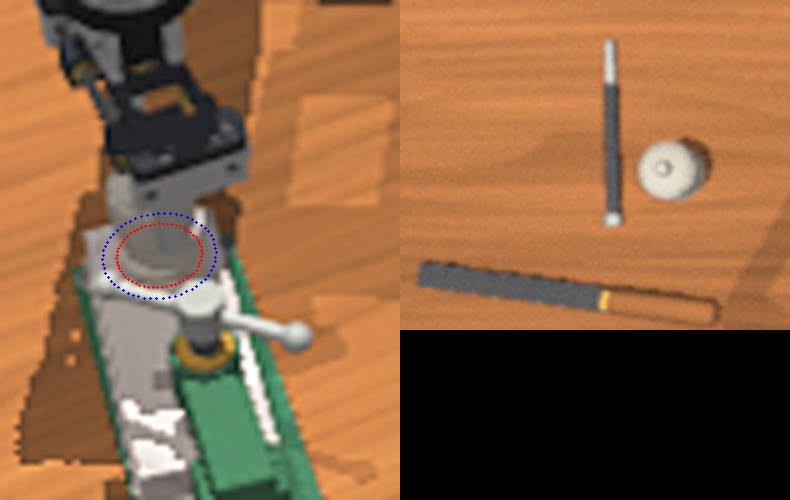

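```bash
python3 -c "
from bench import order;print(order.sign_off())"
```

```text
the job is handed in; nothing more can be done
None
```

The job is handed in, with no verdict returned: the marble urn (about 4 N against about 1.4 N for the plaster) rests upright on the seat in my 35 N grip, by my estimate within 4 mm of its middle; the plaster urn stands on the bench; the screw was turned clockwise to what I take to be its stop, though I could not measure the shoe's force, and one mistyped move early on drove the shut fingers down onto the clamp with about 11 N, with no visible effect.

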